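# Load the sprung lift and latch it down

### The arm

A 6-joint arm with a two-finger parallel gripper is mounted at the origin on a cart in front of the work surface, level with it; the furniture and walls round the work are solid. World frame = base frame: x ahead of the robot, y to its left, z up, the work surface at z = 0. Lengths are in m, angles in rad, forces in N, time in s.
With the tool pointing down it reaches from about 0.275 to 0.825 m from the base axis. Payload 5.2 kg.
Tool frame: the origin (TCP) lies midway between the tips of the shut fingers; the grasp point (between the pads) lies 19 mm behind it; z points along the fingers, y is the line along which they close (so a half turn about z gives the same grasp; the last joint's range is limited). The gripper opens to 93 mm and grips with 3 to 60 N. Pads are 15 mm wide; open, the fingers measure 128 mm over their backs; the gripper's body (75 mm by 188 mm) begins 65 mm behind the grasp point.
Start: joints at [1.025, 0.259, 1.535, -0, 1.348, -0.203], TCP at [0.185, 0.518, 0.219] pointing down, gripper open.
Joint ranges: [-3.14, 3.14], [-0.91, 2.08], [0.19, 2.58], [-1.22, 4.36], [0.22, 2.71], [-3.12, 3.12]. Speed limits (rad/s): [2.57, 2.57, 3.14, 3.14, 3.14, 3.14].

### API

Orientations are given as a rotation vector (axis times angle).
In Python, from station import ctrl gives the robot as it stands.
- The arm moves only by the tool send_rows, never from a script. Its argument "steps" is a list of rows, each a list of 7 numbers: the shift along the tool's x, y, z in m, then the turn, a rotation vector about the tool's x, y, z in rad, then the opening, from -1 (shut) to 1 (fully open). A call has 1 to 10 rows; each row shifts and turns the commanded pose from where the row before left it, along the tool's axes as they then stand; what a row does not reach is not made up. A row lasts 1/10 s, in which the tool goes at most 50 mm and 8.59 degrees, less where a joint would pass 70% of its speed; a pose out of reach is approached as far as the arm can. A call is refused whole if a number of a shift passes 0.05 or a number of a turn 0.15, either way. A call with a gripper value outside its range is refused whole. The fingers move at their own pace and stop on an object; "newtons" is the grip in N (left out, the last holds). Time passes only in rows, so rows that do not move let the fingers close. It gives the time, the measured TCP pose, the force, the opening and the grip force at its end, in the units of the state.
- ctrl.get_state(): the state, without advancing time (a new reading comes with each control period).
- ctrl.get_image(name): name is "scene" or "top"; returns (picture, depth): 384x512x3 uint8, red, green, blue; 384x512 float32, m along the optical axis (not along the pixel's ray), 0 where there is no reading.
- ctrl.get_calibration(name): a dict with "mtx" (3x3 intrinsics, pixels), "k1" (the pictures are not rectified: a ray, as slopes to the right and down, at radius r is drawn at 1 + k1 r^2 times it, then the intrinsics apply), "view" (4x4, takes a point from world to camera coordinates). Camera axes: x right, y up, looking along -z (the intrinsics and any distortion apply to the point x, -y, -z); pixel columns grow to the right and rows downward; lengths in m; the calibration is good to about 2 mm. A picture is of the moment at which its call begins. get_calibration takes no time and is no camera call.
- ctrl.finish_job(): hands the job in; it is judged then, once.
Trained networks look in the newest picture that a camera, given by its name, has taken for a name from the list of things; names that differ only in an ending like _2 or _b are one class to them, and where a whole thing is asked for, a point or a joint stands for the part that bears it (a point fixed in the world has none). Each returns a list of dicts, best first, with "p" (0 to 1); they miss things now and then, are a little off and sometimes report something else, mostly with a low value. They report only what shows in the picture. A call takes as long as a camera call. They do not tell look-alikes from the thing itself.
- ctrl.look_for(name, camera): "point" ([x, y, z] in m, in the coordinates of the camera as it stood for that picture, good to about 4 mm: the middle of the surface that is visible of it).
The state is a dict: "time_s": time; "q": joint angles; "qd": joint speeds; "joint_efforts": joint torques, N m; "tool_pos": TCP position; "orientation": TCP orientation; "contact_force": force on the tool from outside, world axes, zero at the start; "torque": the same for the moment, N m; "gripper_width": finger opening in m; "grip_force": force on a finger pad.
Only numpy, scipy, OpenCV 4.12 (cv2) and the standard library are available. Lean on these libraries where they do the work, as an engineer would, in place of code of your own. Each camera call takes 0.05 s, during which the arm holds its last target. There are 200 camera calls.

### The job

Load the sprung lift table at the right of the bench: put the V block that stands beyond the soldering boards, V upwards, into the table's left recess and the dull dark steel block into its right recess, each lying flat inside the low lips. Then press the loaded table down, gently (30 N at the very most), and keep it down until its slow spring catch has closed over it, so that it stays down with both blocks lying in place when you let go. Leave the other things on the bench where they are.

Things in the scene. Friction and masses are not known exactly. Their poses are not given: they have to be found in the camera images.
- v_block_center (a point): centre (half-way up) of the V block: a bright steel block 42 (x) x 50 (y) x 35 mm (z), V groove in its top along its x; about 0.46 kg, varies by 20 %; loose, stands on the bench behind the soldering boards, V up (another one far away at the left is not meant). Its flat x faces, 42 mm apart, are the ones to grasp. x, y, z are the block's own axes, z up.
- dark_block_center (a point): centre (half-way up) of the dull dark steel block with two small holes in its top: 25 (x) x 50 (y) x 25 mm (z), about 0.22 kg, varies by 20 %; loose on the bench behind the soldering boards, z up. Grasp across its 25 mm (x).
- recess_left (a point): centre of the floor of the lift table's left recess, for the V block; on the moving table, sinks with it (74 mm above the bench when up). Each recess is 66 mm (x) by 62 mm (y) inside lips 4 mm high, 5 mm thick. x points to the table's far side, where the catch is, y to its left, z up. The steel table, 88 x 140 x 8 mm, stays level; press it anywhere, on it or on the blocks.
- recess_right (a point): centre of the floor of the lift table's right recess, for the dark block; same size and axes as the left one, 69 mm beside it along -y. The rib between the two recesses is 10 mm wide and 4 mm high.
- lift_table (a joint): how far the lift table is pressed down, m (0 = up). Spring: 4.5 N preload (table's weight taken off) plus 400 N/m; both blocks sink it 2 to 9 mm. Catch point unknown, set anew each time, at 15 to 29 mm; a hard stop, felt as a sharp rise of force, 3 mm lower; up to there the loaded table takes 13 N or less. Over 40 N would bend it. Let go uncaught, it comes up to under 10 mm.
- screw_tin: food tin 57 mm in diameter, 72 mm high, origin in the centre of its foot; bystander, to be left alone.
- copper_elbow: copper pipe elbow 59 x 59 x 18 mm lying on the bench, origin in the middle of its underside; bystander, to be left alone.
- pliers: pliers 180 mm long, 51 mm wide, 11 mm thick, lying on the bench, origin in the middle of the underside; bystander, to be left alone.
- v_block: the V block itself (origin in the centre of its underside)
- dark_block: the dark block itself (origin in the centre of its underside)
- lift_base: the lift: grey base 116 x 164 x 8 mm fixed to the bench, origin on the bench midway between the recesses, axes as the table's. Post at the middle of the far edge, lower than the raised table, with a brass spring bolt resting against the table's edge. Once the table top is below it, the damped bolt creeps out at 2 mm/s over the bare ledge outside the far lip; 6 mm out it holds the table: allow 4 s.
There are look-alikes about, which are no part of the job. Of the things that look like the v_block, the largest one is meant.

How it is judged:
On the way:
1. both blocks lie flat in their recesses (V block left, dark block right) while the table is still unlatched (less than 12 mm down) (x of v_block_center in the frame of recess_left between -0.015 and 0.015 m and y of v_block_center in the frame of recess_left between -0.012 and 0.012 m and z of v_block_center in the frame of recess_left between 0.0145 and 0.0205 m and angle between each of v_block_center, dark_block_center's own z axis and vertical below 0.1 rad and x of dark_block_center in the frame of recess_right between -0.023 and 0.023 m and y of dark_block_center in the frame of recess_right between -0.02 and 0.02 m and z of dark_block_center in the frame of recess_right between 0.0095 and 0.0155 m and value of joint lift_table below 0.012 m), for 0.1 s.
At the end, for the whole second after the job is handed in: The table stays down by its catch (over 12.5 mm), nothing touching it but the blocks, which lie at rest and flat (within 3 mm, 0.1 rad), V up, inside the lips: V block within 15 mm (x) and 12 mm (y) of the left recess's centre, dark block within 23 and 20 mm of the right's (x of v_block_center in the frame of recess_left between -0.015 and 0.015 m and y of v_block_center in the frame of recess_left between -0.012 and 0.012 m and z of v_block_center in the frame of recess_left between 0.0145 and 0.0205 m and angle between each of v_block_center, dark_block_center's own z axis and vertical below 0.1 rad and x of dark_block_center in the frame of recess_right between -0.023 and 0.023 m and y of dark_block_center in the frame of recess_right between -0.02 and 0.02 m and z of dark_block_center in the frame of recess_right between 0.0095 and 0.0155 m and value of joint lift_table above 0.0125 m and linear speed of each of v_block, dark_block below 0.003 m/s).
It fails at once if the lift table is pressed with more than 40 N, through a block or directly (contact force between any of v_block, dark_block, the arm, the fingers and lift_base above 40 N).
It fails at once if a bystander (tin, elbow, pliers) is moved by more than 30 mm (distance of any of screw_tin, copper_elbow, pliers from where it was at the start of the episode above 0.03 m).
It also fails if it takes over 72 s, if anything falls off the work surface, if the arm or the gripper's body presses on something with over 40 N, if the wrist force passes 120 N, or if a joint passes its speed limit or range.

## Working session

There is one attempt and no reset: what is moved stays moved. The work goes in short steps, Python scripts to look and compute and a tool call to move; the robot and the scene stay as the last step left them, time stands still between calls to the robot, and variables do not carry over. Pictures are saved under pics/ and viewed, at most 10 in all, crops included, and the job is handed in when it is done.

Besides the shell and the picture viewer there is one more tool, called as name([rows], argument=value, ...), one row to a line, values as JSON. send_rows: Moves the arm, as the interface text tells. Its arguments: {"type":"object","properties":{"steps":{"type":"array"},"newtons":{"type":"number"}},"required":["steps"]}

```bash
mkdir -p pics
cat > h.py <<'E'
import numpy as np, cv2
from station import ctrl
def cloud(cam,depth):
    c=ctrl.get_calibration(cam);K=np.array(c["mtx"]);k1=c["k1"];V=np.array(c["view"])
    h,w=depth.shape;u,v=np.meshgrid(np.arange(w),np.arange(h))
    p=cv2.undistortPoints(np.stack([u,v],-1).reshape(-1,1,2).astype(np.float64),K,np.array([k1,0,0,0,0.])).reshape(h,w,2)
    P=np.stack([p[...,0]*depth,-p[...,1]*depth,-depth,np.ones_like(depth)],-1)
    return (P@np.linalg.inv(V).T)[...,:3]
def c2w(cam,p):
    return (np.linalg.inv(np.array(ctrl.get_calibration(cam)["view"]))@np.r_[p,1])[:3]
def grab(cam,save=None):
    im,d=ctrl.get_image(cam)
    if save: cv2.imwrite(save,im[...,::-1])
    return im,d,cloud(cam,d)
E
python3 - <<'E'
from h import *
for cam in("top","scene"):
    im,d,P=grab(cam,f"pics/{cam}0.png"); np.savez(f"{cam}0.npz",im=im,P=P)
    for n in("v_block","dark_block","lift_table","recess_left","recess_right","screw_tin","copper_elbow","pliers"):
        print(cam,n,[(round(r["p"],2),np.round(c2w(cam,r["point"]),3).tolist()) for r in ctrl.look_for(n,cam)[:4]])
s=ctrl.get_state();print(s)
a=cv2.imread("pics/top0.png");b=cv2.imread("pics/scene0.png")
cv2.imwrite("pics/topL.png",cv2.resize(a,(800,600),interpolation=cv2.INTER_CUBIC))
E
```

```text
top v_block [(0.74, [0.642, 0.069, 0.027]), (0.65, [0.568, 0.479, 0.022]), (0.53, [0.351, -0.167, 0.028])]
top dark_block [(0.51, [0.659, 0.208, 0.027])]
top lift_table [(0.6, [0.485, -0.119, 0.075])]
top recess_left [(0.97, [0.485, -0.116, 0.079])]
top recess_right [(0.84, [0.482, -0.112, 0.074]), (0.37, [0.657, 0.21, 0.025])]
top screw_tin []
top copper_elbow [(0.48, [0.634, 0.347, 0.013])]
top pliers [(0.58, [0.742, -0.08, 0.009])]
scene v_block [(0.83, [0.342, -0.17, 0.022]), (0.53, [0.553, 0.475, 0.02]), (0.52, [0.636, 0.069, 0.022])]
scene dark_block [(0.65, [0.648, 0.207, 0.023])]
scene lift_table [(0.86, [0.475, -0.123, 0.074])]
scene recess_left [(0.72, [0.475, -0.118, 0.075]), (0.3, [0.748, 0.117, 0.055])]
scene recess_right [(0.91, [0.474, -0.122, 0.076])]
scene screw_tin [(0.71, [0.745, 0.116, 0.055]), (0.58, [0.462, -0.123, 0.072])]
scene copper_elbow []
scene pliers []
{'time_s': 0.9, 'q': array([ 1.02518847e+00,  2.58607915e-01,  1.53499615e+00, -1.49137953e-06,
        1.34798844e+00, -2.02798730e-01]), 'qd': array([ 0.00075926, -0.00028825,  0.00058377,  0.0006338 , -0.0018097 ,
       -0.00133828]), 'joint_efforts': array([-3.95638899e-04, -4.37197673e+01, -2.84306431e+01,  7.17154029e-02,
        3.12888098e-02,  1.79039870e-05]), 'tool_pos': array([0.18485705, 0.51801487, 0.21865002]), 'orientation': array([ 5.35849709e-01,  3.09555498e+00, -6.06522461e-07]), 'contact_force': array([ 0.4563568 ,  0.31361738, -0.42835875]), 'torque': array([-0.01463121, -0.00898228,  0.01416029]), 'grip_force': 0.0, 'gripper_width': 0.09288733753344815}
```

View pics/topL.png

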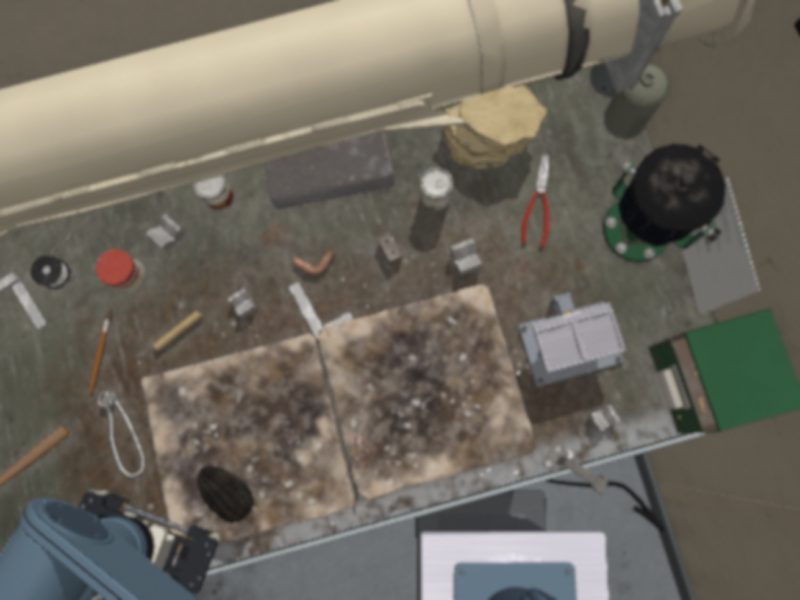

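View pics/scene0.png

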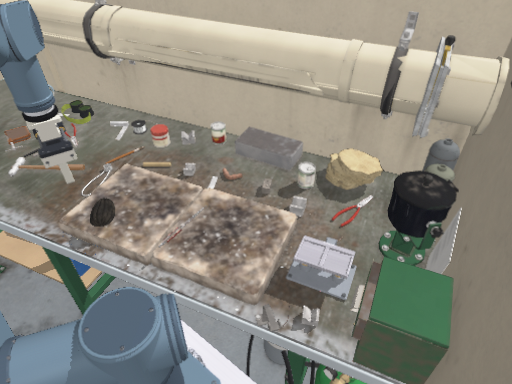

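The top view (topL) shows three V-block look-alikes: (465,257) beyond the right board at about (0.64, 0.07), (241,304) far left, and (604,418) in front of the lift. The one at (465,257) fits, since it is behind the boards and looks largest. The dark block is at (389,250) and the lift table at (575,338), with its post on the far side at (563,303). I'll confirm with a crop and sizes.

Run:
```python
from h import *
for cam in("top","scene"):
    z=np.load(cam+"0.npz");P=z["P"]
    for n,c,r,z0,z1 in(("V",(.64,.069),.05,.018,.06),("Vleft",(.56,.477),.05,.018,.06),("Vfront",(.346,-.168),.045,.018,.06),("dark",(.655,.208),.045,.018,.06),("table",(.48,-.118),.11,.068,.1),("base",(.48,-.118),.13,.004,.03)):
        m=(np.hypot(P[...,0]-c[0],P[...,1]-c[1])<r)&(P[...,2]>z0)&(P[...,2]<z1)
        q=P[m]
        if len(q)<8: print(cam,n,len(q));continue
        R=cv2.minAreaRect((q[:,:2]*1000).astype(np.float32))
        print(cam,n,len(q),np.round(R[0],1),np.round(R[1],1),round(R[2],1),"z",np.round(np.percentile(q[:,2],[5,50,95]),3),"mean",np.round(q.mean(0),3))
z=np.load("top0.npz");im=z["im"];P=z["P"]
a=cv2.resize(im[140:285,230:420],None,fx=4,fy=4,interpolation=cv2.INTER_CUBIC)
cv2.imwrite("pics/crop.png",a[...,::-1])
for nm in("top","scene"):
    P=np.load(nm+"0.npz")["P"]
    for y in(-.1,.07,.2):
        m=(abs(P[...,1]-y)<.02)&(P[...,2]>.1)&(P[...,0]>.3)&(P[...,0]<1.2);q=P[m]
        if len(q):print(nm,"high stuff y",y,q.min(0).round(2),q.max(0).round(2), q[q[:,0].argmin()].round(2))
```

```text
top V 258 [642.8  68.8] [51.  42.9] 19.8 z [0.021 0.032 0.039] mean [0.643 0.069 0.031]
top Vleft 134 [562.5 479.7] [40.6 32.6] 31.9 z [0.019 0.025 0.031] mean [0.563 0.48  0.025]
top Vfront 152 [ 348.8 -167.2] [31.9 39.7] 25.7 z [0.019 0.025 0.03 ] mean [ 0.349 -0.167  0.025]
top dark 149 [663.3 208.7] [50.3 25. ] 27.5 z [0.021 0.026 0.03 ] mean [0.663 0.209 0.026]
top table 1715 [ 484.4 -116.9] [ 88.  140.2] 14.6 z [0.072 0.076 0.081] mean [ 0.484 -0.117  0.076]
top base 1278 [ 480.7 -124.7] [257.1 240. ] 14.3 z [0.004 0.007 0.015] mean [ 0.464 -0.108  0.008]
scene V 195 [639.6  70. ] [55.4 42.2] 19.2 z [0.02  0.029 0.036] mean [0.638 0.068 0.028]
scene Vleft 74 [558.6 479.1] [46.5 34.2] 32.7 z [0.019 0.023 0.029] mean [0.56  0.48  0.023]
scene Vfront 176 [ 345.7 -165.8] [34.8 38.1] 25.9 z [0.019 0.025 0.029] mean [ 0.344 -0.167  0.024]
scene dark 84 [658.9 208.7] [52.5 24.8] 26.3 z [0.02  0.024 0.027] mean [0.657 0.208 0.024]
scene table 1527 [ 481.2 -116. ] [ 91.2 139.2] 14.9 z [0.071 0.074 0.079] mean [ 0.478 -0.118  0.074]
scene base 1384 [ 437.7 -108.6] [182.8 204.8] 16.7 z [0.005 0.008 0.024] mean [ 0.454 -0.124  0.009]
top high stuff y -0.1 [ 0.83 -0.12  0.36] [ 0.87 -0.08  0.45] [ 0.83 -0.08  0.37]
top high stuff y 0.07 [0.74 0.05 0.33] [0.87 0.09 0.47] [0.74 0.09 0.37]
top high stuff y 0.2 [0.74 0.18 0.34] [0.88 0.22 0.46] [0.74 0.21 0.36]
scene high stuff y -0.1 [ 0.83 -0.12  0.1 ] [ 1.03 -0.08  0.56] [ 0.83 -0.09  0.37]
scene high stuff y 0.07 [0.75 0.05 0.1 ] [0.99 0.09 0.55] [0.75 0.09 0.36]
scene high stuff y 0.2 [0.74 0.18 0.1 ] [0.95 0.22 0.53] [0.74 0.22 0.36]
```

View pics/crop.png

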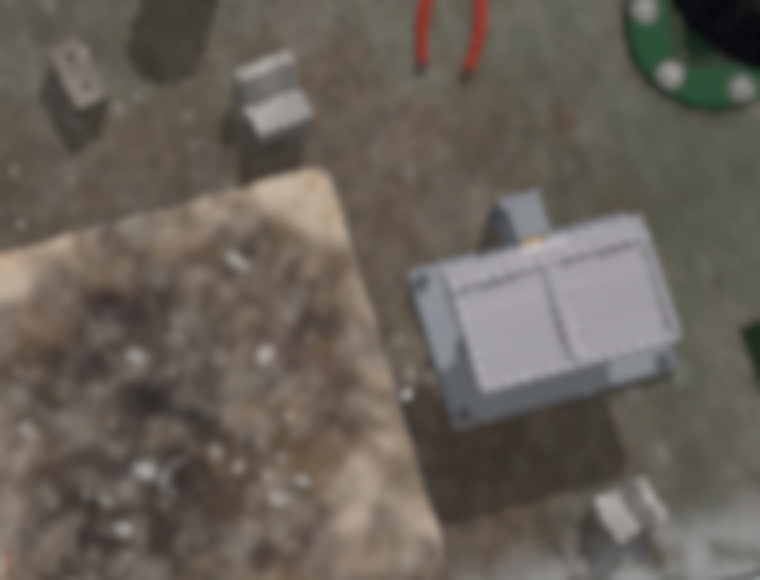

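The crop shows the meant V block at crop (270,95), measured 51 x 43 x 35 mm. The front one (630,510) and the left one are only about 40 x 32 mm, so this is the largest. The dark block with two holes is at crop (78,75), and the lift has its bolt at (530,240) on the far side.

send_rows([
  [-0.042,-0.0195,0,0,0,0,0.6],
  [-0.042,-0.0195,0,0,0,0,0.6],
  [-0.042,-0.0195,0,0,0,0,0.6],
  [-0.042,-0.0195,0,0,0,0,0.6],
  [-0.042,-0.0195,0,0,0,0,0.6],
  [-0.042,-0.0195,0,0,0,0,0.6],
  [-0.042,-0.0195,0,0,0,0,0.6],
  [-0.042,-0.0195,0,0,0,0,0.6],
  [-0.042,-0.0195,0,0,0,0,0.6],
  [-0.042,-0.0195,0,0,0,0,0.6],
], newtons=30)

```text
time_s: 1.9
tool_pos: [0.5161, 0.1916, 0.2188]
orientation: [0.536, 3.095, 0.0]
contact_force: [-0.1, 0.5, 0.1]
gripper_width: 0.0745
grip_force: 0.0
```

send_rows([
  [-0.04,-0.019,0,0,0,0,0.6],
  [-0.04,-0.019,0,0,0,0,0.6],
  [-0.04,-0.019,0,0,0,0,0.6],
  [-0.04,-0.018,0,0,0,0,0.6],
  [0,0,0,0,0,-0.14,0.6],
  [0,0,0,0,0,-0.14,0.6],
  [0,0,0,0,0,-0.14,0.6],
  [0,0,0,0,0,-0.14,0.6],
  [0,0,0,0,0,-0.12,0.6],
  [0,0,0,0,0,0,0.6],
])

```text
time_s: 2.9
tool_pos: [0.6404, 0.0687, 0.2185]
orientation: [0.529, -3.097, -0.0]
contact_force: [-0.8, 0.5, -0.1]
gripper_width: 0.0745
grip_force: 0.0
```

```bash
cat >> h.py <<'E'
from scipy.spatial.transform import Rotation as Ro
def to(x,y,yd):
    "tool-frame shift to (x,y) and turn about tool z so that tool y lies at yd deg (mod 180)"
    s=ctrl.get_state();R=Ro.from_rotvec(s["orientation"]).as_matrix();p=s["tool_pos"]
    a=np.degrees(np.arctan2(R[1,1],R[0,1]));t=(yd-a+90)%180-90
    print("t",s["time_s"],"pos",p.round(4),"ydir",round(a,1),"tilt",R[:,2].round(3),"w",round(s["gripper_width"],4),"grip",round(s["grip_force"],1),"F",s["contact_force"].round(1),"q",s["q"].round(2))
    print(" shift xy",(R.T@np.r_[x-p[0],y-p[1],0]).round(4)," turn z",round(-np.radians(t),3))
    T=Ro.from_rotvec([0,0,-np.radians(t)]).as_matrix();print(" shift if turned first",(T.T@R.T@np.r_[x-p[0],y-p[1],0]).round(4))
E
python3 - <<'E'
from h import *
to(.641,.0693,109.5)
# rectified table view, table axes: up=+x, left=+y
th=np.radians(14.75);c=np.array([.483,-.1165]);ex=np.array([np.cos(th),np.sin(th)]);ey=np.array([-ex[1],ex[0]])
out=[]
for cam in("top","scene"):
    k=ctrl.get_calibration(cam);K=np.array(k["mtx"]);V=np.array(k["view"])
    im=np.load(cam+"0.npz")["im"]
    X,Y=np.meshgrid(np.arange(.075,-.075,-.0005),np.arange(.095,-.095,-.0005),indexing="ij")
    W=np.concatenate([c+X[...,None]*ex+Y[...,None]*ey,np.full(X.shape+(1,),.076)],-1).reshape(-1,3)
    C=W@V[:3,:3].T+V[:3,3];C[:,1:]*=-1
    uv=cv2.projectPoints(C,np.zeros(3),np.zeros(3),K,np.array([k["k1"],0,0,0,0.]))[0].reshape(X.shape+(2,)).astype(np.float32)
    r=cv2.remap(im,uv[...,0],uv[...,1],cv2.INTER_CUBIC);r[::20,:4]=(255,0,0);r[148:152,188:192]=(255,0,0);out.append(r)
cv2.imwrite("pics/rect.png",np.hstack(out)[...,::-1])
E
```

```text
t 2.9 pos [0.6404 0.0687 0.2185] ydir 109.4 tilt [-0. -0. -1.] w 0.0745 grip 0.0 F [-0.8  0.5 -0.1] q [-0.07  0.43  1.29 -0.    1.42 -1.97]
 shift xy [-0.0008  0.0003 -0.    ]  turn z -0.002
 shift if turned first [-0.0008  0.0003 -0.    ]
```

View pics/rect.png

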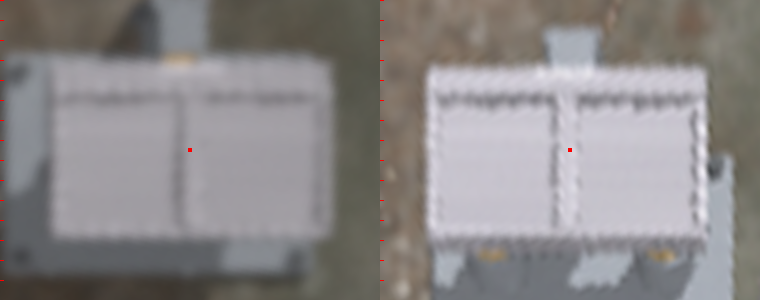

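The rectified view (top camera left, scene camera right) shows the far ledge about 12 mm wide (rows 57–95) with the bolt at (180,58), and none on the near side. So the recess centres lie 6 mm nearer than the table centre. Now I'll descend on the V block.

send_rows([
  [0,0,0.045,0,0,0,0.6],
  [0,0,0.045,0,0,0,0.6],
  [0,0,0.045,0,0,0,0.6],
  [0,0,0.035,0,0,0,0.6],
  [0,0,0.02,0,0,0,0.6],
  [0,0,0.0125,0,0,0,0.6],
  [0,0,0.006,0,0,0,0.6],
  [0,0,0,0,0,0,0.3],
  [0,0,0,0,0,0,-0.2],
  [0,0,0,0,0,0,-0.3],
], newtons=30)

```text
time_s: 3.9
tool_pos: [0.6414, 0.0687, 0.0117]
orientation: [-0.526, 3.095, -0.001]
contact_force: [-0.3, -0.5, 0.2]
gripper_width: 0.0551
grip_force: 0.0
```

send_rows([
  [0,0,0,0,0,0,-0.3],
  [0,0,0,0,0,0,-0.3],
  [0,0,0,0,0,0,-0.3],
  [0,0,0,0,0,0,-0.3],
])

```text
time_s: 4.3
tool_pos: [0.6407, 0.0698, 0.0113]
orientation: [-0.527, 3.096, 0.002]
contact_force: [-1.8, 4.8, 6.2]
gripper_width: 0.0415
grip_force: 30.0
```

send_rows([
  [0,0,-0.01,0,0,0,-0.3],
  [0,0,-0.03,0,0,0,-0.3],
  [0,0,-0.04,0,0,0,-0.3],
  [0,0,-0.04,0,0,0.04,-0.3],
  [0,0,-0.03,0,0,0.04,-0.3],
  [0.02,-0.01,0,0,0,0,-0.3],
  [0.036,-0.018,0,0,0,0,-0.3],
  [0.04,-0.02,0,0,0,0,-0.3],
  [0.04,-0.021,0,0,0,0,-0.3],
  [0.036,-0.018,0,0,0,0,-0.3],
])

```text
time_s: 5.3
tool_pos: [0.4938, -0.0605, 0.1599]
orientation: [0.403, -3.114, 0.001]
contact_force: [-0.5, -1.3, -3.9]
gripper_width: 0.0416
grip_force: 30.0
```

send_rows([
  [0.024,-0.012,0,0,0,0,-0.3],
  [0.01,-0.006,0,0,0,0,-0.3],
  [0,0,0,0,0,0,-0.3],
  [0,0,0,0,0,0,-0.3],
])

```text
time_s: 5.7
tool_pos: [0.4685, -0.0852, 0.1604]
orientation: [-0.402, 3.115, -0.0]
contact_force: [-1.1, 0.3, -4.3]
gripper_width: 0.0416
grip_force: 30.0
```

Run:
```python
from h import *
to(.4684,-.0846,104.75)
im,d,P=grab("top","pics/t1.png");print()
# held block position
m=(np.hypot(P[...,0]-.468,P[...,1]+.085)<.04)&(P[...,2]>.12)&(P[...,2]<.21)
print(m.sum(), P[m].mean(0) if m.any() else '')
a=im[190:260,320:430];b,_,_=grab("scene");b=b[190:310,250:390]
cv2.imwrite("pics/hold.png",np.hstack([cv2.resize(a,(400,300)),cv2.resize(b,(350,300))])[...,::-1])
```

```text
t 5.7 pos [ 0.4685 -0.0852  0.1604] ydir 104.7 tilt [ 0.001 -0.    -1.   ] w 0.0416 grip 30.0 F [-1.1  0.3 -4.3] q [-0.41  0.18  1.79  0.    1.17 -2.24]
 shift xy [-0.0001  0.0006 -0.    ]  turn z -0.001
 shift if turned first [-0.0001  0.0006 -0.    ]

1 [ 0.46201739 -0.05459318  0.16669336]
```

View pics/hold.png

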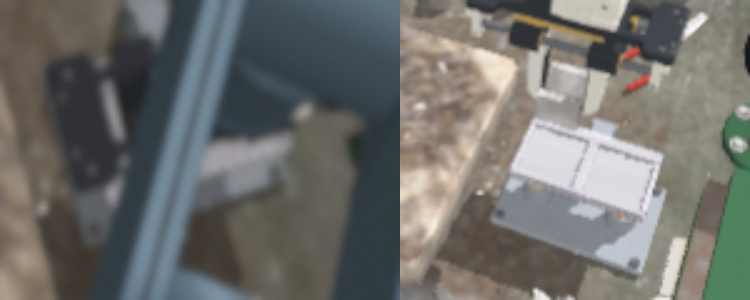

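The picture shows the V block held level between the fingers above the left recess (scene half at (565,90)). Lowering it now.

send_rows([
  [0,0.0005,0.03,0,0,0,-0.3],
  [0,0,0.025,0,0,0,-0.3],
  [0,0,0.01,0,0,0,-0.3],
  [0,0,0.005,0,0,0,-0.3],
  [0,0,0.002,0,0,0,-0.3],
  [0,0,0.001,0,0,0,-0.3],
  [0,0,0.001,0,0,0,-0.3],
  [0,0,0,0,0,0,-0.3],
])

```text
time_s: 6.6
tool_pos: [0.4682, -0.0849, 0.0868]
orientation: [-0.403, 3.115, -0.001]
contact_force: [0.5, 0.3, -4.7]
gripper_width: 0.0418
grip_force: 30.0
```

send_rows([
  [0,0,0.001,0,0,0,-0.3],
  [0,0,0.001,0,0,0,-0.3],
  [0,0,0.001,0,0,0,-0.3],
  [0,0,0,0,0,0,-0.3],
])

```text
time_s: 7.0
tool_pos: [0.468, -0.0849, 0.0835]
orientation: [-0.403, 3.115, -0.001]
contact_force: [-1.0, -0.5, 1.6]
gripper_width: 0.0418
grip_force: 30.0
```

send_rows([
  [0,0,0,0,0,0,-0.05],
  [0,0,0,0,0,0,0.15],
  [0,0,0,0,0,0,0.15],
  [0,0,-0.01,0,0,0,0.15],
  [0,0,-0.03,0,0,0,0.15],
  [0,0,-0.045,0,0,0,0.15],
  [0,0,-0.04,0,0,0,0.15],
])

```text
time_s: 7.7
tool_pos: [0.4676, -0.0846, 0.2104]
orientation: [-0.403, 3.115, -0.0]
contact_force: [1.0, -0.6, 0.4]
gripper_width: 0.0534
grip_force: 0.0
```

Run:
```python
from h import *
to(.661,.2087,117)
im,d,P=grab("scene")
c=np.array([.4684,-.0846]);th=np.radians(14.75);ex=np.array([np.cos(th),np.sin(th)]);ey=np.array([-ex[1],ex[0]])
q=P[(np.hypot(P[...,0]-c[0],P[...,1]-c[1])<.05)&(P[...,2]>.085)&(P[...,2]<.125)]
l=np.c_[(q[:,:2]-c)@ex,(q[:,:2]-c)@ey,q[:,2]]*1000
print(cv2.minAreaRect(l[:,:2].astype(np.float32)),np.percentile(l,[2,50,98],axis=0).round(1))
```

```text
t 7.7 pos [ 0.4676 -0.0846  0.2104] ydir 104.7 tilt [ 0. -0. -1.] w 0.0534 grip 0.0 F [ 1.  -0.6  0.4] q [-0.41  0.13  1.72  0.    1.29 -2.24]
 shift xy [-0.2617  0.2344  0.    ]  turn z -0.214
 shift if turned first [-0.3055  0.1735  0.    ]
((-1.2397441864013672, -1.2148590087890625), (52.543296813964844, 42.2603759765625), 0.30380457639694214) [[-26.8 -22.1  87.2]
 [  1.6  -2.  101.5]
 [ 22.1  18.7 110.3]]
```

send_rows([
  [-0.032,0.029,0,0,0,0,0.15],
  [-0.033,0.029,0,0,0,0,0.15],
  [-0.033,0.029,0,0,0,0,0.15],
  [-0.033,0.03,0,0,0,0,0.15],
  [-0.033,0.03,0,0,0,0,0.15],
  [-0.033,0.029,0,0,0,0,0.15],
  [-0.033,0.029,0,0,0,0,0.15],
  [-0.032,0.029,0,0,0,0,0.15],
  [0,0,0,0,0,-0.107,0.15],
  [0,0,0,0,0,-0.107,0.15],
])

```text
time_s: 8.75
tool_pos: [0.6617, 0.2099, 0.2074]
orientation: [0.743, -3.051, -0.0]
contact_force: [0.0, -0.4, -0.7]
gripper_width: 0.0537
grip_force: 0.0
```

send_rows([
  [0,0,0.04,0,0,0,0.15],
  [0,0,0.045,0,0,0,0.15],
  [0,0,0.04,0,0,0,0.15],
  [0,0,0.02,0,0,0,0.15],
  [0,0,0,0,0,0,0.15],
])

```text
time_s: 9.25
tool_pos: [0.6588, 0.2078, 0.0592]
orientation: [0.731, -3.047, -0.001]
contact_force: [0.4, 0.2, -0.7]
gripper_width: 0.053
grip_force: 0.0
```

Run:
```python
from h import *
to(.661,.2087,117)
```

```text
t 9.25 pos [0.6588 0.2078 0.0592] ydir 117.0 tilt [-0.008 -0.001 -1.   ] w 0.053 grip 0.0 F [ 0.4  0.2 -0.7] q [ 0.14  0.64  1.34  0.    1.17 -1.9 ]
 shift xy [-0.0024 -0.0002 -0.    ]  turn z -0.0
 shift if turned first [-0.0024 -0.0002 -0.    ]
```

send_rows([
  [-0.002,0,0.025,0,0,0,0.15],
  [0,0,0.015,0,0,0,0.15],
  [0,0,0.008,0,0,0,0.15],
  [0,0,0,0,0,0,0],
  [0,0,0,0,0,0,-0.5],
  [0,0,0,0,0,0,-0.7],
  [0,0,0,0,0,0,-0.7],
  [0,0,0,0,0,0,-0.7],
  [0,0,0,0,0,0,-0.7],
  [0,0,0,0,0,0,-0.7],
])

```text
time_s: 10.25
tool_pos: [0.6638, 0.2101, 0.0164]
orientation: [-0.733, 3.053, 0.001]
contact_force: [-1.5, 3.7, 7.0]
gripper_width: 0.0243
grip_force: 30.0
```

send_rows([
  [0,0,0,0,0,0,-0.3],
  [0,0,0,0,0,0,-0.1],
  [0,0,0.003,0,0,0,-0.1],
  [0,0,0.003,0,0,0,-0.1],
  [0,0,0,0,0,0,-0.1],
])

```text
time_s: 10.75
tool_pos: [0.6627, 0.2088, 0.0081]
orientation: [0.733, -3.053, -0.0]
contact_force: [-0.1, 0.6, 0.6]
gripper_width: 0.0419
grip_force: 0.0
```

send_rows([
  [0,0,0,0,0,0,-0.5],
  [0,0,0,0,0,0,-0.7],
  [0,0,0,0,0,0,-0.7],
  [0,0,0,0,0,0,-0.7],
  [0,0,0,0,0,0,-0.7],
  [0,0,0,0,0,0,-0.7],
])

```text
time_s: 11.35
tool_pos: [0.6634, 0.2092, 0.0092]
orientation: [-0.733, 3.055, 0.0]
contact_force: [-0.1, 0.4, -0.8]
gripper_width: 0.0243
grip_force: 30.0
```

send_rows([
  [0,0,-0.01,0,0,0,-0.7],
  [0,0,-0.03,0,0,0,-0.7],
  [0,0,-0.045,0,0,0,-0.7],
  [0,0,-0.045,0,0,0.1,-0.7],
  [0,0,-0.04,0,0,0.114,-0.7],
  [0.02,-0.023,0,0,0,0,-0.7],
  [0.03,-0.035,0,0,0,0,-0.7],
  [0.03,-0.035,0,0,0,0,-0.7],
  [0.03,-0.035,0,0,0,0,-0.7],
  [0.03,-0.035,0,0,0,0,-0.7],
])

```text
time_s: 12.35
tool_pos: [0.5681, 0.0146, 0.1797]
orientation: [-0.404, 3.115, -0.001]
contact_force: [0.3, -1.2, -1.7]
gripper_width: 0.0247
grip_force: 30.0
```

send_rows([
  [0.03,-0.035,0,0,0,0,-0.7],
  [0.03,-0.035,0,0,0,0,-0.7],
  [0.03,-0.035,0,0,0,0,-0.7],
  [0.02,-0.022,0,0,0,0,-0.7],
  [0.013,-0.013,0,0,0,0,-0.7],
  [0,0,0,0,0,0,-0.7],
  [0,0,0,0,0,0,-0.7],
])

```text
time_s: 13.05
tool_pos: [0.486, -0.1507, 0.1796]
orientation: [-0.401, 3.115, 0.0]
contact_force: [0.8, -0.2, -3.0]
gripper_width: 0.025
grip_force: 30.0
```

Run:
```python
from h import *
to(.486,-.1514,104.75)
```

```text
t 13.05 pos [ 0.486  -0.1507  0.1796] ydir 104.7 tilt [ 0.001  0.    -1.   ] w 0.025 grip 30.0 F [ 0.8 -0.2 -3. ] q [-0.52  0.22  1.69  0.    1.23 -2.35]
 shift xy [ 0.0002 -0.0006 -0.    ]  turn z -0.002
 shift if turned first [ 0.0002 -0.0006 -0.    ]
```

send_rows([
  [0,-0.0005,0.035,0,0,0,-0.7],
  [0,0,0.03,0,0,0,-0.7],
  [0,0,0.015,0,0,0,-0.7],
  [0,0,0.009,0,0,0,-0.7],
  [0,0,0.004,0,0,0,-0.7],
  [0,0,0.0015,0,0,0,-0.7],
  [0,0,0.0015,0,0,0,-0.7],
  [0,0,0,0,0,0,-0.7],
])

```text
time_s: 13.85
tool_pos: [0.4867, -0.1514, 0.0838]
orientation: [-0.403, 3.115, -0.001]
contact_force: [0.1, -0.5, -2.0]
gripper_width: 0.0251
grip_force: 30.0
```

send_rows([
  [0,0,0.0015,0,0,0,-0.7],
  [0,0,0.0015,0,0,0,-0.7],
  [0,0,0,0,0,0,-0.7],
])

```text
time_s: 14.15
tool_pos: [0.4867, -0.1515, 0.0805]
orientation: [-0.402, 3.115, -0.001]
contact_force: [0.6, -0.8, -2.6]
gripper_width: 0.0248
grip_force: 30.0
```

send_rows([
  [0,0,0.001,0,0,0,-0.7],
  [0,0,0.001,0,0,0,-0.7],
  [0,0,0,0,0,0,-0.7],
])

```text
time_s: 14.45
tool_pos: [0.4866, -0.1515, 0.0783]
orientation: [-0.403, 3.115, -0.001]
contact_force: [0.8, -1.5, 0.3]
gripper_width: 0.025
grip_force: 30.0
```

send_rows([
  [0,0,0,0,0,0,-0.4],
  [0,0,0,0,0,0,-0.25],
  [0,0,0,0,0,0,-0.25],
  [0,0,-0.01,0,0,0,-0.25],
  [0,0,-0.025,0,0,0,-0.25],
  [0,0,-0.035,0,0,0,-0.4],
  [0,0,-0.035,0,0,0,-1],
  [0,0,0,0,0,0,-1],
  [0,0,0,0,0,0,-1],
])

```text
time_s: 15.35
tool_pos: [0.4866, -0.1515, 0.1843]
orientation: [-0.403, 3.114, -0.002]
contact_force: [0.4, -0.1, -0.5]
gripper_width: 0.0085
grip_force: 0.0
```

Run:
```python
from h import *
to(.486,-.1514,104.75)
im,d,P=grab("scene")
th=np.radians(14.75);ex=np.array([np.cos(th),np.sin(th)]);ey=np.array([-ex[1],ex[0]])
for n,c,lo,hi,r in(("V",(.4684,-.0846),.082,.125,.04),("D",(.486,-.1514),.079,.11,.035),("floor",(.486,-.1514),.055,.079,.035)):
    q=P[(np.hypot(P[...,0]-c[0],P[...,1]-c[1])<r)&(P[...,2]>lo)&(P[...,2]<hi)]
    l=np.c_[(q[:,:2]-c)@ex,(q[:,:2]-c)@ey,q[:,2]]*1000
    R=cv2.minAreaRect(l[:,:2].astype(np.float32));print(n,len(l),R,np.percentile(l,[2,50,98],axis=0).round(1).tolist())
cv2.imwrite("pics/load.png",cv2.resize(im[150:310,240:420],(720,600*16//15),interpolation=cv2.INTER_CUBIC)[:600][...,::-1])
```

```text
t 15.35 pos [ 0.4866 -0.1515  0.1843] ydir 104.7 tilt [ 0.002 -0.001 -1.   ] w 0.0085 grip 0.0 F [ 0.4 -0.1 -0.5] q [-0.52  0.21  1.68 -0.    1.24 -2.35]
 shift xy [ 0.0006  0.0002 -0.    ]  turn z -0.0
 shift if turned first [ 0.0006  0.0002 -0.    ]
V 351 ((-1.7181243896484375, -1.2241954803466797), (41.963130950927734, 53.51761245727539), 89.81472778320312) [[-27.2, -22.1, 82.9], [1.9, -2.4, 97.3], [23.0, 18.8, 105.5]]
D 199 ((-2.765565872192383, -1.1262702941894531), (24.703584671020508, 51.87979507446289), 89.46043395996094) [[-27.9, -13.2, 81.4], [-7.9, -1.0, 93.5], [21.3, 10.9, 96.2]]
floor 299 ((-2.638071060180664, 0.3380241394042969), (67.93080139160156, 62.321632385253906), 89.16736602783203) [[-29.7, -32.2, 66.3], [-5.1, -1.7, 69.3], [26.4, 32.0, 77.3]]
```

View pics/load.png

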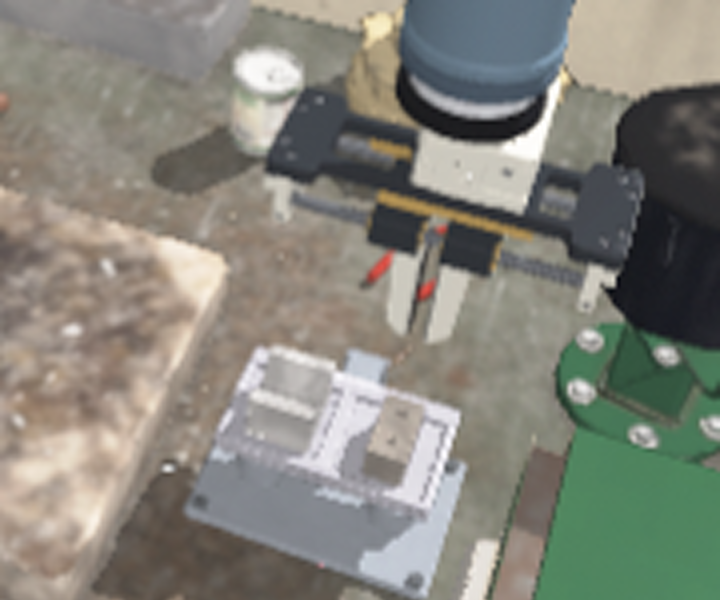

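The picture shows the V block in the left recess at (290,400), V up, and the dark block in the right at (395,440), both inside the lips. The table floor is at about 69 mm, so it has sunk about 5 mm. Next I press on the dark block with shut fingers.

send_rows([
  [0,0,0.03,0,0,0,-1],
  [0,0,0.03,0,0,0,-1],
  [0,0,0.015,0,0,0,-1],
  [0,0,0.006,0,0,0,-1],
  [0,0,0.004,0,0,0,-1],
  [0,0,0.003,0,0,0,-1],
  [0,0,0.002,0,0,0,-1],
  [0,0,0,0,0,0,-1],
], newtons=10)

```text
time_s: 16.2
tool_pos: [0.4865, -0.1514, 0.0935]
orientation: [-0.403, 3.115, -0.001]
contact_force: [-0.4, 0.3, 0.5]
gripper_width: 0.0001
grip_force: 0.0
```

send_rows([
  [0,0,0.002,0,0,0,-1],
  [0,0,0.002,0,0,0,-1],
  [0,0,0.002,0,0,0,-1],
  [0,0,0,0,0,0,-1],
])

```text
time_s: 16.6
tool_pos: [0.4866, -0.1515, 0.0873]
orientation: [-0.403, 3.115, -0.001]
contact_force: [0.7, 0.3, 2.1]
gripper_width: 0.0008
grip_force: 1.1
```

send_rows([
  [0,0,0.001,0,0,0,-1],
  [0,0,0.001,0,0,0,-1],
  [0,0,0.001,0,0,0,-1],
  [0,0,0.001,0,0,0,-1],
  [0,0,0,0,0,0,-1],
])

```text
time_s: 17.1
tool_pos: [0.4866, -0.1515, 0.0833]
orientation: [-0.403, 3.115, -0.001]
contact_force: [1.9, -0.5, 3.9]
gripper_width: 0.0003
grip_force: 1.9
```

send_rows([
  [0,0,0.001,0,0,0,-1],
  [0,0,0.001,0,0,0,-1],
  [0,0,0,0,0,0,-1],
])

```text
time_s: 17.4
tool_pos: [0.4866, -0.1515, 0.0813]
orientation: [-0.403, 3.115, -0.001]
contact_force: [2.5, -0.1, 4.6]
gripper_width: 0.0006
grip_force: 2.3
```

send_rows([
  [0,0,0.001,0,0,0,-1],
  [0,0,0.001,0,0,0,-1],
  [0,0,0,0,0,0,-1],
])

```text
time_s: 17.7
tool_pos: [0.4866, -0.1515, 0.0794]
orientation: [-0.403, 3.115, -0.001]
contact_force: [1.6, -0.6, 6.3]
gripper_width: 0.0004
grip_force: 2.8
```

send_rows([
  [0,0,0.001,0,0,0,-1],
  [0,0,0.001,0,0,0,-1],
  [0,0,0,0,0,0,-1],
])

```text
time_s: 18.0
tool_pos: [0.4867, -0.1515, 0.0775]
orientation: [-0.403, 3.115, -0.001]
contact_force: [1.8, -0.4, 6.4]
gripper_width: 0.0001
grip_force: 3.3
```

send_rows([
  [0,0,0.001,0,0,0,-1],
  [0,0,0.001,0,0,0,-1],
  [0,0,0,0,0,0,-1],
])

```text
time_s: 18.3
tool_pos: [0.4866, -0.1515, 0.0756]
orientation: [-0.403, 3.115, -0.001]
contact_force: [0.8, -0.9, 7.1]
gripper_width: 0.0004
grip_force: 3.7
```

send_rows([
  [0,0,0.001,0,0,0,-1],
  [0,0,0.001,0,0,0,-1],
  [0,0,0,0,0,0,-1],
])

```text
time_s: 18.6
tool_pos: [0.4867, -0.1515, 0.0737]
orientation: [-0.403, 3.115, -0.001]
contact_force: [0.7, -0.3, 9.0]
gripper_width: 0.0005
grip_force: 4.0
```

send_rows([
  [0,0,0.001,0,0,0,-1],
  [0,0,0.001,0,0,0,-1],
  [0,0,0,0,0,0,-1],
])

```text
time_s: 18.9
tool_pos: [0.4867, -0.1515, 0.0717]
orientation: [-0.403, 3.115, -0.001]
contact_force: [0.7, 0.9, 8.8]
gripper_width: 0.0005
grip_force: 4.4
```

send_rows([
  [0,0,0.001,0,0,0,-1],
  [0,0,0.001,0,0,0,-1],
  [0,0,0,0,0,0,-1],
])

```text
time_s: 19.2
tool_pos: [0.4867, -0.1516, 0.0706]
orientation: [-0.403, 3.114, -0.002]
contact_force: [-1.4, 0.5, 14.2]
gripper_width: 0.0004
grip_force: 7.8
```

The stop is felt: 14 N at about 28 mm. Holding here for 5 s.

send_rows([
  [0,0,0,0,0,0,-1],
  [0,0,0,0,0,0,-1],
  [0,0,0,0,0,0,-1],
  [0,0,0,0,0,0,-1],
  [0,0,0,0,0,0,-1],
  [0,0,0,0,0,0,-1],
  [0,0,0,0,0,0,-1],
  [0,0,0,0,0,0,-1],
  [0,0,0,0,0,0,-1],
  [0,0,0,0,0,0,-1],
])

```text
time_s: 20.2
tool_pos: [0.4867, -0.1515, 0.0706]
orientation: [-0.403, 3.114, -0.002]
contact_force: [-2.5, 0.9, 15.5]
gripper_width: 0.0007
grip_force: 7.7
```

send_rows([
  [0,0,0,0,0,0,-1],
  [0,0,0,0,0,0,-1],
  [0,0,0,0,0,0,-1],
  [0,0,0,0,0,0,-1],
  [0,0,0,0,0,0,-1],
  [0,0,0,0,0,0,-1],
  [0,0,0,0,0,0,-1],
  [0,0,0,0,0,0,-1],
  [0,0,0,0,0,0,-1],
  [0,0,0,0,0,0,-1],
])

```text
time_s: 21.2
tool_pos: [0.4867, -0.1515, 0.0706]
orientation: [-0.403, 3.114, -0.002]
contact_force: [-2.0, 0.6, 15.2]
gripper_width: 0.0007
grip_force: 7.7
```

send_rows([
  [0,0,0,0,0,0,-1],
  [0,0,0,0,0,0,-1],
  [0,0,0,0,0,0,-1],
  [0,0,0,0,0,0,-1],
  [0,0,0,0,0,0,-1],
  [0,0,0,0,0,0,-1],
  [0,0,0,0,0,0,-1],
  [0,0,0,0,0,0,-1],
  [0,0,0,0,0,0,-1],
  [0,0,0,0,0,0,-1],
])

```text
time_s: 22.2
tool_pos: [0.4867, -0.1515, 0.0706]
orientation: [-0.403, 3.114, -0.002]
contact_force: [-1.3, 0.4, 16.7]
gripper_width: 0.0006
grip_force: 7.7
```

send_rows([
  [0,0,0,0,0,0,-1],
  [0,0,0,0,0,0,-1],
  [0,0,0,0,0,0,-1],
  [0,0,0,0,0,0,-1],
  [0,0,0,0,0,0,-1],
  [0,0,0,0,0,0,-1],
  [0,0,0,0,0,0,-1],
  [0,0,0,0,0,0,-1],
  [0,0,0,0,0,0,-1],
  [0,0,0,0,0,0,-1],
])

```text
time_s: 23.2
tool_pos: [0.4867, -0.1515, 0.0706]
orientation: [-0.403, 3.114, -0.002]
contact_force: [-0.8, 0.4, 15.1]
gripper_width: 0.0004
grip_force: 7.7
```

send_rows([
  [0,0,0,0,0,0,-1],
  [0,0,0,0,0,0,-1],
  [0,0,0,0,0,0,-1],
  [0,0,0,0,0,0,-1],
  [0,0,0,0,0,0,-1],
  [0,0,0,0,0,0,-1],
  [0,0,0,0,0,0,-1],
  [0,0,0,0,0,0,-1],
  [0,0,0,0,0,0,-1],
  [0,0,0,0,0,0,-1],
])

```text
time_s: 24.2
tool_pos: [0.4867, -0.1516, 0.0706]
orientation: [-0.403, 3.114, -0.002]
contact_force: [-2.5, -0.2, 15.9]
gripper_width: 0.0006
grip_force: 7.7
```

send_rows([
  [0,0,-0.001,0,0,0,-1],
  [0,0,-0.001,0,0,0,-1],
  [0,0,-0.001,0,0,0,-1],
  [0,0,-0.001,0,0,0,-1],
  [0,0,-0.001,0,0,0,-1],
  [0,0,-0.001,0,0,0,-1],
  [0,0,0,0,0,0,-1],
])

```text
time_s: 24.9
tool_pos: [0.4853, -0.1508, 0.0745]
orientation: [0.403, -3.114, -0.002]
contact_force: [-0.2, 0.7, 0.0]
gripper_width: 0.0008
grip_force: 0.0
```

The force is zero after rising 4 mm, so the table is caught. I'll back off and check.

send_rows([
  [0,0,-0.01,0,0,0,-1],
  [0,0,-0.03,0,0,0,-1],
  [0,0,-0.045,0,0,0,-1],
  [0,0,-0.04,0,0,0,-1],
  [0,0,0,0,0,0,-1],
  [0,0,0,0,0,0,-1],
])

```text
time_s: 25.5
tool_pos: [0.4865, -0.1514, 0.2013]
orientation: [-0.403, 3.114, -0.002]
contact_force: [-0.1, 0.6, 0.3]
gripper_width: 0.0006
grip_force: 0.0
```

Run:
```python
from h import *
im,d,P=grab("scene")
th=np.radians(14.75);ex=np.array([np.cos(th),np.sin(th)]);ey=np.array([-ex[1],ex[0]])
for n,c,lo,hi,r in(("V",(.4684,-.0846),.06,.115,.035),("D",(.486,-.1514),.058,.09,.035),("floor",(.486,-.1514),.03,.058,.035)):
    q=P[(np.hypot(P[...,0]-c[0],P[...,1]-c[1])<r)&(P[...,2]>lo)&(P[...,2]<hi)]
    l=np.c_[(q[:,:2]-c)@ex,(q[:,:2]-c)@ey,q[:,2]]*1000
    print(n,len(l),cv2.minAreaRect(l[:,:2].astype(np.float32)),np.percentile(l,[2,50,98],axis=0).round(1).tolist())
cv2.imwrite("pics/end.png",cv2.resize(im[150:300,240:420],(720,600),interpolation=cv2.INTER_CUBIC)[...,::-1])
```

```text
V 343 ((-0.9473037719726562, -1.2755603790283203), (56.442237854003906, 42.12239456176758), 0.008529746904969215) [[-26.9, -22.1, 62.5], [1.8, -2.2, 76.2], [22.6, 19.0, 85.1]]
D 198 ((-3.109434127807617, -1.0009193420410156), (24.613040924072266, 51.69887924194336), 89.81033325195312) [[-28.4, -13.2, 59.8], [-7.9, -1.5, 72.9], [21.9, 10.9, 76.4]]
floor 294 ((-1.3726959228515625, 0.43212127685546875), (68.0243911743164, 65.53490447998047), 89.5841064453125) [[-29.8, -32.2, 45.6], [-5.3, -2.5, 48.7], [27.4, 32.5, 55.1]]
```

View pics/end.png

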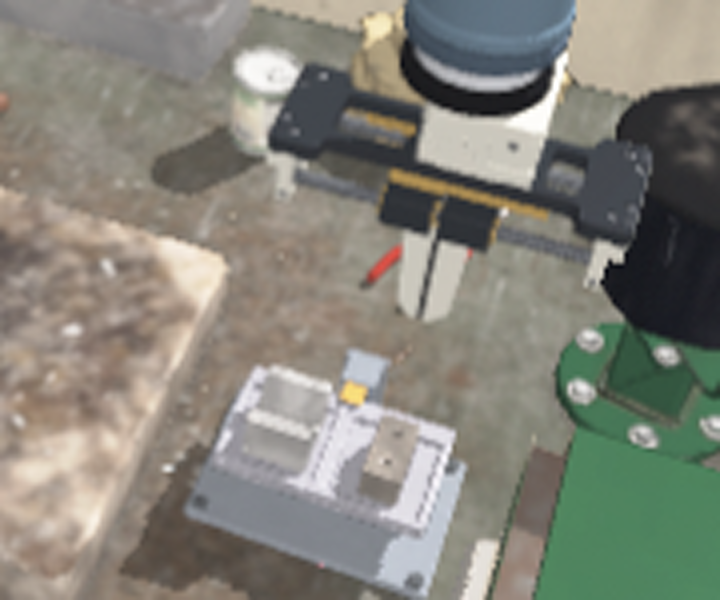

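The table stays down with its floor at 49 mm, 25 mm below its raised height. The brass bolt at (353,393) is over the ledge, and both blocks lie flat in their recesses.

```bash
python3 -c "
from station import ctrl
print(ctrl.finish_job())"
```

```text
the job is handed in; nothing more can be done
None
```

The job is handed in: the V block is in the left recess and the dark block in the right, both lying flat, and the table is caught about 25 mm down after a press of at most about 17 N; no verdict came back.

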